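# Hold a gear segment on the fence for a sensor gap check

### The arm

A 6-joint arm with a two-finger parallel gripper is mounted at the origin on the work surface. World frame = base frame: x ahead of the robot, y to its left, z up, the work surface at z = 0. Lengths are in m, angles in rad, forces in N, time in s.
With the tool pointing down it reaches from about 0.25 to 0.725 m from the base axis. Payload 4 kg.
Tool frame: the origin (TCP) lies at the very end of the fingers, on their centre line; the grasp point (between the pads) lies 19 mm behind it; y points along the fingers, x is the direction in which the jaws open and shut, and the axes are right-handed (so a half turn about y gives the same grasp; the last joint's range is limited). The gripper opens to 85 mm and grips with 20 to 120 N. Pads are 22 mm wide; open, the fingers measure 114 mm over their backs; the gripper's body (76 mm by 85 mm) begins 54 mm behind the grasp point. The pads swing forward as they close: fully open they stand 13 mm farther back than shut.
Start: joints at [0, 0.241, 0.005, 1.335, 0, 1.571], TCP at [0.5, -0, 0.231] pointing down, gripper open.
Joint ranges: [-2.72, 2.72], [-1.05, 1.87], [-1.09, 1.28], [-1.99, 2.15], [-1.42, 1.44], [-3.14, 3.14]. Speed limits (rad/s): [2.79, 2.79, 3.14, 3.14, 3.14, 3.14].

### API

Orientations are given as a rotation vector (axis times angle).
In Python, from workcell import env, optics, job gives the robot as it stands.
- The arm moves only by the shell command python3 -m jog 'ROWS' [OPENING] [FORCE]. ROWS is JSON, a list of rows, each a list of 4 numbers: the shift along the world's x, y, z in m, then the turn about the world's z in rad. In form: [[tx, ty, tz, twist], ...]. A call has exactly 8 rows; each row shifts and turns the commanded pose from where the row before left it; what a row does not reach is not made up. A row lasts 1/8 s, in which the tool goes at most 62.5 mm and 10.7 degrees, less where a joint would pass 70% of its speed; a pose out of reach is approached as far as the arm can. A call is refused whole if a number of a shift passes 0.0625 or a number of a turn 0.188, either way. A call with a gripper value outside its range is refused whole. OPENING is the finger opening in m, from 0 to 0.0854, set as the call begins (- or left out, the last holds). The fingers move at their own pace and stop on an object; FORCE is the grip in N (left out, the last holds). Time passes only in rows, so rows that do not move let the fingers close, or fill a call up. It gives the time, the measured TCP pose, the force and the opening at its end, in the units of the state.
- env.get_obs(): the state, without advancing time (a new reading comes with each control period).
- optics.camera(name): name is "scene" or "side" or "wrist"; returns a dict with "pixels" (400x640x3 uint8, red, green, blue), "fx", "fy", "cx", "cy" (pixels), "world_to_cam" (4x4, takes a point from world to camera coordinates); the wrist camera has in their place "T_tool_cam" (4x4, takes a point from camera to tool coordinates, whose origin is the TCP and whose axes are the tool frame's). Camera axes: x right, y down, z forward; pixel columns grow to the right and rows downward; lengths in m; the calibration is good to about 2 mm. A picture is of the moment at which its call begins: read the wrist's pose just before it. There is no depth.
- job.job_done(): hands the job in, once; it reports no verdict.
The state is a dict: "clock": time; "q": joint angles; "qvel": joint speeds; "joint_efforts": joint torques, N m; "ee_pos": TCP position; "ee_rot": TCP orientation; "ft_force": force on the tool from outside, world axes, zero at the start; "wrist_torque": the same for the moment, N m; "grip_width": opening from 0.0 (shut) to 1.0 (fully open).
Only numpy, scipy, OpenCV 4.12 (cv2) and the standard library are available. Lean on these libraries where they do the work, as an engineer would, in place of code of your own. Each camera call takes 0.05 s, during which the arm holds its last target. There are 200 camera calls.

### The job

Get the gear segment ready for its sensor gap check: first swing the red keeper bar shut across the chrome probe until it clicks into its detent, then slide the bronze gear segment squarely up to the fence, so that the middle of its row of teeth faces the probe tip in the fence's gap. Finish while holding it there: with a firm slanting push of the fingers keep it pressed against the fence and down on the bed at the same time (about 10 N each way), and do not let go. Leave the probe in its cradle and the other things on the bench where they are.

Things in the scene. Friction and masses are not known exactly. Their poses are not given: they have to be found in the camera images.
- fixture: gap-check fixture, fixed to the bench: green base plate 250 x 200 x 8 mm (x from -120 to +130 mm, y from -100 to +100 mm). Origin on the bench surface under its middle; its +x axis points from the bed towards the fence and on to the probe cradle (the direction in which the segment is pushed), z up. The cradle (dark steel, x 45 to 125 mm, to 24 mm above the bench) holds the probe along y = 0.
- bed: light grey metal bed of the fixture, 144 x 184 x 6 mm, its top 14 mm above the bench. Origin at the centre of its top face, axes as the fixture. It is ground and oiled: the segment slides easily on it (friction about 0.15).
- fence: dark steel fence, oiled like the bed, with a yellow top edge: two upright blocks 12 mm thick, 80 mm long, 34 mm tall above the bed, with a 28 mm gap between them. Origin in the middle of the gap, in the plane of the fence's front face (the one the segment touches), at the height of the bed's top; axes as the fixture (+x into the fence, +y along it).
- keeper (a joint): angle of the red keeper bar about its upright pivot, rad. 0: shut, lying across the probe along the fixture's +y; grows as it opens, towards the fixture's +x (at angle a the bar points along (sin a, cos a) in the fixture's x, y); stop at 1.6. It stays where it is left. A spring ball makes it stiffer from about 0.14 (some 5 N at the knob), then it snaps in and stays below 0.02, against its stop.
- keeper_knob (a point): centre of the gripping part of the black upright knob near the end of the keeper bar: a round pin 16 mm across that stands 42 mm above the bar (from 45 to 87 mm above the bench; this point is 69 mm above it). It moves with the bar on a circle of 105 mm radius about keeper_hinge.
- keeper_hinge (a point): point on the upright pivot axis of the keeper bar, at the bar's underside, 37 mm above the bench. The red bar is 18 mm wide, 8 mm thick, and reaches 130 mm from the pivot.
- segment: loose bronze gear segment on the bed, 110 mm long (y), x -30 to +28 mm, 0.5 to 0.8 kg. Origin under it, mid-length; +x towards its teeth, at the start within 0.3 rad of the fixture's +x. Front: teeth 24 mm high between y -37 and +37 mm, and at both ends an ear, 15 mm long, 24 mm high, reaching x = +28 mm. Only the ears touch the fence: home is with this origin 28 mm before the fence face.
- segment_corner (a point): inside corner of the segment, mid-length, that takes the slanting push (x = +8 mm, z = 12 mm from the segment's origin): behind it a flat ledge, top 12 mm above the bed, reaches back 38 mm; ahead of it stands a rib, 12 mm thick, its top 30 mm above the bed; both run the whole length. Fingers go down on the ledge and forward on the rib.
- probe_center (a point): middle of the chrome speed sensor probe, a loose cylinder 18 mm across and 94 mm long with a black plug behind, lying in its cradle with its tip in the gap of the fence.
- probe_seat (a point): point fixed to the fixture where the probe's middle belongs.
- canister_a: bystander: tin canister with knurled lid, 72 mm across, 100 mm high, origin under its centre
- canister_b: bystander: grey canister with knurled lid, 64 mm across, 80 mm high, origin under its centre
- canister_c: bystander: low tin canister with knurled lid, 72 mm across, 70 mm high, origin under its centre
- valve: bystander: steel check valve body, 104 mm long, 48 mm wide, 72 mm high, origin under its centre
- stopper: bystander: orange rubber stopper, 44 mm across, 42 mm high, origin under its centre
- spanner: bystander: steel spanner, 160 mm long, lying flat
Mind the look-alikes: they are no part of the job. Of the things that look like the segment, the smallest one is meant.

How it is judged:
On the way, in this order (a step that is already met when the one before it is completed fails the run):
1. the keeper bar is shut in its detent (value of joint keeper below 0.03 rad), for 0.2 s.
2. the segment is square against the fence, its teeth facing the probe (x of segment in the frame of fence between -0.0315 and -0.025 m and y of segment in the frame of fence between -0.02 and 0.02 m and angle between the x axis of segment and the x axis of fence, either way round below 0.05 rad and angle between segment's own z axis and vertical below 0.05 rad), for 0.2 s.
At the end, for the whole second after the job is handed in: keeper under 0.03 rad; probe within 6 mm of its seat; segment flat on the bed, ears within 3 mm of the fence, square within 0.05 rad, middle within 20 mm of the gap's middle; fingers press it with over 4 N on the fence and over 10 N on the bed (its 5 to 8 N weight included) (all of step 2 and value of joint keeper below 0.03 rad and contact force between segment and fence above 4 N and contact force between segment and bed above 10 N and contact force between the fingers and segment above 4 N and distance between probe_center and probe_seat below 0.006 m); the arm keeps its last pose, push and grip.
It fails at once if the probe comes out of its cradle (distance between probe_center and probe_seat above 0.012 m).
It fails at once if a thing standing by is disturbed (distance of any of canister_a, canister_b, canister_c, valve, stopper, spanner from where it was at the start of the episode above 0.02 m).
It also fails if it takes over 54 s, if anything falls off the work surface, if the arm or the gripper's body presses on something with over 40 N, if the wrist force passes 120 N, or if a joint passes its speed limit or range.

## Working session

There is one attempt and no reset: what is moved stays moved. The work goes in short steps, Python scripts to look and compute and a shell command to move; the robot and the scene stay as the last step left them, time stands still between calls to the robot, and variables do not carry over. Pictures are saved under pics/ and viewed, about 8 in all and at most 12, crops included, and the job is handed in when it is done.

```bash
ls; mkdir -p pics
python3 - <<'E'
from workcell import env, optics, job
import cv2,numpy as np
o=env.get_obs(); print(o)
for n in ("scene","side"):
    c=optics.camera(n); cv2.imwrite(f"pics/{n}0.png",c["pixels"][:,:,::-1]); print(n,c["fx"],c["fy"],c["cx"],c["cy"],c["world_to_cam"].tolist())
    np.savez(f"{n}0.npz",**c)
E
```

```text
pics
{'clock': 0.0, 'q': array([-5.13208388e-05,  2.41392782e-01,  3.75495053e-03,  1.33518987e+00,
       -4.81141575e-05,  1.57082362e+00]), 'qvel': array([-1.10971351e-03, -3.60989629e-04,  1.54835286e-03, -1.70335969e-03,
        4.98829172e-04, -5.76127890e-06]), 'joint_efforts': array([ 5.50268451e-04, -3.72315860e+01,  2.52406776e+01,  1.67737965e-02,
        2.29149265e-05,  1.14679995e-05]), 'ee_pos': array([ 4.99386902e-01, -4.02316015e-05,  2.30434757e-01]), 'ee_rot': array([-1.57084383e+00,  1.65715173e-03,  1.53374675e-03]), 'ft_force': array([-0.30682637,  0.35694092, -0.30888924]), 'wrist_torque': array([-2.54026113e-02,  1.95297291e-05,  2.68867606e-03]), 'grip_width': 1.0024272924721003}
scene 463.5620081982181 463.5620081982181 318.77392425084673 193.8638917488464 [[-0.27888047386662945, 0.9603094871313539, 0.005600912554220792, 0.17027211264425693], [0.821068885923741, 0.2414608290194391, -0.5172451571713284, -0.3997162937884154], [-0.49806783259298254, -0.13965083950610893, -0.8558189511581099, 1.6487306494447562], [0.0, 0.0, 0.0, 1.0]]
side 366.2552991344321 366.2552991344321 317.1527384969686 196.16888730279817 [[-0.9746504472202482, -0.2230997764320209, -0.01682246977564535, 0.5508245629947139], [-0.11990016124204272, 0.5843246104587346, -0.8026136685519256, 0.14275776852913652], [0.18889271311382658, -0.7802507541606293, -0.596261942072666, 0.9629664456203496], [0.0, 0.0, 0.0, 1.0]]
```

View pics/scene0.png

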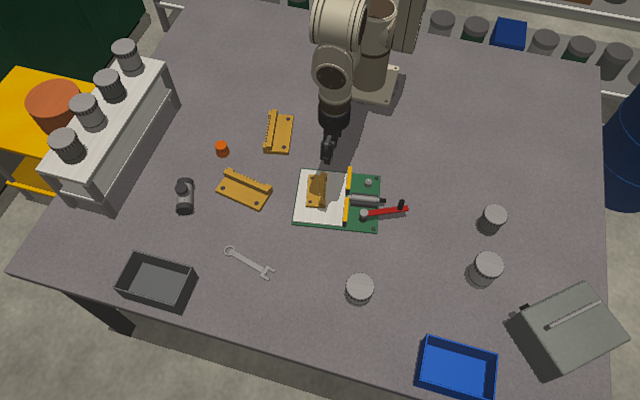

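View pics/side0.png

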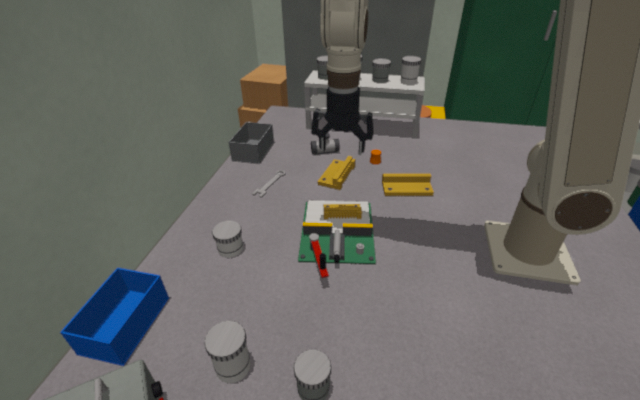

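Scene: fixture at about (338,198); fence's yellow edges x≈347; keeper hinge (365,213), knob (402,204), open towards image right (fixture +x ≈ world +y). I'll zoom in.

Run:
```python
import cv2
a=cv2.imread("pics/scene0.png")[160:240,285:415]; cv2.imwrite("pics/s1.png",cv2.resize(a,None,fx=6,fy=6,interpolation=cv2.INTER_CUBIC))
a=cv2.imread("pics/side0.png")[195:283,290:385]; cv2.imwrite("pics/d1.png",cv2.resize(a,None,fx=6,fy=6,interpolation=cv2.INTER_CUBIC))
```

```text
(no output)
```

View pics/s1.png

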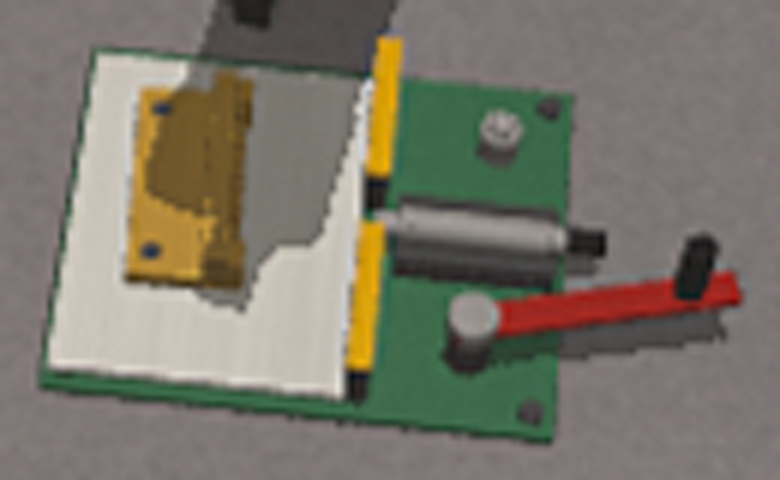

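View pics/d1.png

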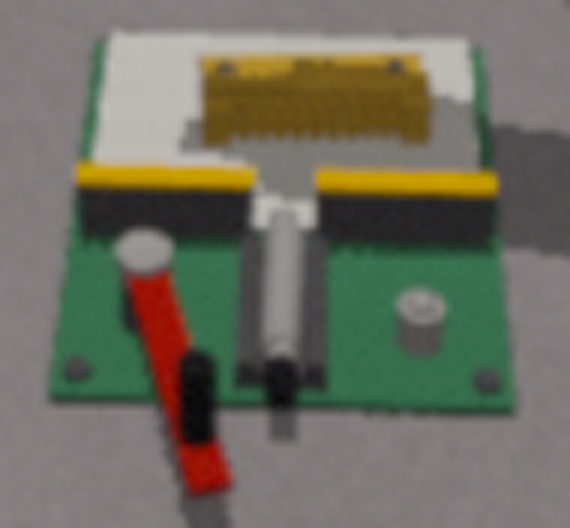

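```bash
cat > h.py <<'E'
import numpy as np
from scipy.optimize import least_squares
C={n:dict(np.load(n+"0.npz")) for n in("scene","side")}
OFF={"scene":(285,160),"side":(290,195)}
def proj(n,P):
    c=C[n];p=c["world_to_cam"][:3,:3]@P+c["world_to_cam"][:3,3]
    return np.array([c["fx"]*p[0]/p[2]+c["cx"],c["fy"]*p[1]/p[2]+c["cy"]])
def px(n,u): return np.array(u)/6-.5+.5/6+OFF[n]
def place(s,p): c,d=np.cos(s[2]),np.sin(s[2]); return np.array([s[0]+c*p[0]-d*p[1],s[1]+d*p[0]+c*p[1],p[2]])
def fit(obs,x0):
    f=lambda s:np.concatenate([proj(n,place(s,np.array(P)/1e3))-px(n,u) for n,u,P in obs])
    r=least_squares(f,x0,loss="soft_l1"); return r.x,r.fun.reshape(-1,2).round(1)
def ray(n,u,z):
    c=C[n];R=c["world_to_cam"][:3,:3];t=c["world_to_cam"][:3,3];p=px(n,u)
    d=R.T@[(p[0]-c["cx"])/c["fx"],(p[1]-c["cy"])/c["fy"],1];o=-R.T@t
    return o+d*(z-o[2])/d[2]
E
python3 - <<'E'
from h import *
fx=[("scene",(92,48),(-120,100,8)),("scene",(575,93),(130,100,8)),("scene",(553,430),(130,-100,8)),("scene",(42,376),(-120,-100,8)),
("side",(52,395),(130,-100,8)),("side",(515,402),(130,100,8)),("side",(100,37),(-120,-100,8)),("side",(480,42),(-120,100,8))]
s,r=fit(fx,[.45,0,1.5]);print(s,r.tolist())
inv=lambda P:(np.array([[np.cos(s[2]),np.sin(s[2])],[-np.sin(s[2]),np.cos(s[2])]])@(P[:2]-s[:2])*1e3).round(1)
pt=[("fence top front corner +y",[("scene",(378,38),.048),("side",(498,170),.048)]),("fence +y gap front",[("scene",(367,176),.048),("side",(318,168),.048)]),
("fence -y gap",[("scene",(362,221),.048),("side",(252,166),.048)]),("fence -y far",[("scene",(346,368),.048),("side",(78,165),.048)]),
("hinge top",[("scene",(474,314),.060),("side",(145,245),.060)]),
("knob top",[("scene",(704,245),.087),("side",(196,358),.087)]),("knob bot",[("scene",(690,292),.045),("side",(198,436),.045)]),
("bar end mid",[("scene",(740,288),.045),("side",(209,484),.045)]),("plug end",[("scene",(606,243),.03)])]
for k,l in pt:
    for n,u,z in l: P=ray(n,u,z);print(k,n,P.round(4)[:2],inv(P))
sg=[("scene",(142,87),(-30,55,26)),("scene",(125,280),(-30,-55,26)),("scene",(252,80),(20,55,44)),("scene",(219,84),(8,55,44)),("scene",(200,283),(8,-55,26)),
("side",(202,57),(-30,-55,26)),("side",(420,57),(-30,55,26)),("side",(430,72),(20,55,44)),("side",(204,72),(20,-55,44)),("side",(429,142),(28,55,14)),("side",(205,140),(28,-55,14))]
g,r=fit(sg,[.45,-.05,1.5]);print("seg",g,inv(g),g[2]-s[2],r.tolist())
E
```

```text
[0.50142465 0.01970482 1.74261996] [[0.0, -0.7], [-0.3, -0.5], [0.4, 1.0], [-0.7, 1.2], [-0.3, -0.5], [1.1, 0.5], [-0.6, 0.0], [0.7, 0.4]]
fence top front corner +y scene [0.4051 0.0308] [27.4 93. ]
fence top front corner +y side [0.4043 0.0282] [24.9 94.2]
fence +y gap front scene [0.4859 0.0459] [28.5 10.8]
fence +y gap front side [0.4837 0.0433] [26.3 13.4]
fence -y gap scene [0.5114 0.05  ] [ 28.1 -15. ]
fence -y gap side [0.5132 0.048 ] [ 25.9 -16.4]
fence -y far scene [0.5913 0.0629] [ 27.2 -95.9]
fence -y far side [0.5905 0.0634] [ 27.9 -95.2]
hinge top scene [0.5529 0.1144] [ 84.5 -66.9]
hinge top side [0.5452 0.1215] [ 92.8 -60.6]
knob top scene [0.5022 0.2099] [187.2 -33.3]
knob top side [0.504  0.2077] [184.8 -34.7]
knob bot scene [0.5036 0.2101] [187.2 -34.7]
knob bot side [0.5033 0.2091] [186.3 -34.2]
bar end mid scene [0.4947 0.2327] [211.  -29.8]
bar end mid side [0.4939 0.2323] [210.7 -29. ]
plug end scene [0.4792 0.166 ] [147.9  -3.1]
seg [ 0.50049909 -0.03834346  1.7735683 ] [-57.   10.8] 0.030948339058842755 [[0.2, -0.1], [-0.4, -1.0], [-1.7, -1.1], [-0.2, -2.0], [0.0, -0.6], [-0.5, -0.7], [-0.0, -0.7], [-0.1, 2.6], [-1.0, 2.5], [-0.3, 0.8], [-1.2, 1.0]]
```

```bash
python3 - <<'E'
from h import *
s=np.array([.50142,.0197,1.7426])
# hinge xy,capz,angle from cap, knob, bar end, all seen in both
def f(v):
    x,y,z,a=v; w=s[2]+np.pi/2-a; d=np.array([np.cos(w),np.sin(w),0]); h=np.array([x,y,0])
    L=[("scene",(474,314),h+[0,0,z]),("side",(145,245),h+[0,0,z])]
    for n,k,b,e in(("scene",(704,245),(690,292),(740,288)),("side",(196,358),(198,436),(209,484))):
        L+=[(n,k,h+.105*d+[0,0,.087]),(n,b,h+.105*d+[0,0,.045]),(n,e,h+.13*d+[0,0,.045])]
    return np.concatenate([proj(n,P)-px(n,u) for n,u,P in L])
r=least_squares(f,[.54,.11,.06,1.37]);print(r.x,r.fun.round(1))
x,y,z,a=r.x
for t in np.linspace(a,-0.03,9): w=s[2]+np.pi/2-t;print(round(t,2),(np.array([x+.105*np.cos(w),y+.105*np.sin(w)])).round(4))
E
python3 -m jog '[[0,0.0260,0,0.047],[0,0.0260,-0.005,0.047],[0,0.0265,-0.01,0.047],[0.001,0.0265,-0.015,0.047],[0.001,0.0265,-0.015,0.047],[0.001,0.0265,-0.015,0.047],[0.001,0.0265,-0.01,0.047],[0,0.025,-0.01,0.047]]' 0.06 40
python3 -c "
from workcell import env
print(env.get_obs()['q'])"
```

```text
[0.54742559 0.11385699 0.05199243 1.31478761] [ 0.  -0.3 -0.1  0.2 -0.3  0.5 -0.3 -0.  -0.1 -0.4 -0.1  0.5 -0.3  0.1
  0.2 -0. ]
1.31 [0.5039 0.2094]
1.15 [0.4885 0.2008]
0.98 [0.4748 0.1897]
0.81 [0.4631 0.1765]
0.64 [0.4538 0.1615]
0.47 [0.4472 0.1451]
0.31 [0.4434 0.1279]
0.14 [0.4425 0.1103]
-0.03 [0.4446 0.0928]
clock: 1.1
ee_pos: [0.5036, 0.2103, 0.1503]
ee_rot: [-1.551, -0.295, 0.297]
ft_force: [-0.0, 0.0, 0.1]
grip_width: 0.702
[ 3.95539024e-01  3.78287559e-01 -1.86786470e-02  1.17518904e+00
 -2.21151335e-05  1.58864277e+00]
```

```bash
python3 -m jog '[[0,0,-0.02,0.05],[0,-0.001,-0.02,0],[0,0,-0.02,0],[0,0,-0.02,0],[0,0,-0.017,0],[0,0,0,0],[0,0,0,0],[0,0,0,0]]'
python3 -m jog '[[0,0,0,0],[0,0,0,0],[0,0,0,0],[0,0,0,0],[0,0,0,0],[0,0,0,0],[0,0,0,0],[0,0,0,0]]' 0.0 40
```

```text
clock: 2.1
ee_pos: [0.5047, 0.2088, 0.0552]
ee_rot: [-1.545, -0.335, 0.333]
ft_force: [-0.1, -0.9, -0.5]
grip_width: 0.708
clock: 3.1
ee_pos: [0.5042, 0.2086, 0.0546]
ee_rot: [-1.545, -0.335, 0.334]
ft_force: [-0.5, 0.1, 5.6]
grip_width: 0.174
```

Run:
```python
from workcell import env,optics
import cv2
c=optics.camera("scene");a=c["pixels"][160:240,310:440,::-1]
d=optics.camera("side");b=d["pixels"][185:285,260:385,::-1]
import numpy as np
A=cv2.resize(a,(650,400),interpolation=cv2.INTER_CUBIC)
cv2.imwrite("pics/g1.png",A)
print(env.get_obs()["ft_force"])
```

```text
[-0.75756288 -0.28806878  5.68241768]
```

```bash
python3 -m jog '[[-0.008,-0.004,0.002,0.084],[-0.0074,-0.0046,0,0.084],[-0.007,-0.0053,0,0.084],[-0.0067,-0.0058,0,0.084],[-0.006,-0.0064,0,0.084],[-0.0057,-0.0068,0,0.084],[-0.005,-0.0073,0,0.084],[-0.0043,-0.0077,0,0.084]]'
```

```text
clock: 4.2
ee_pos: [0.4535, 0.1597, 0.0548]
ee_rot: [-1.397, -0.855, 0.858]
ft_force: [4.3, -0.9, -7.0]
grip_width: 0.174
```

```bash
python3 -m jog '[[-0.0035,-0.008,-0.001,0.084],[-0.003,-0.0083,0,0.084],[-0.0022,-0.0085,0,0.084],[-0.0016,-0.0087,0,0.084],[-0.0008,-0.0088,0,0.084],[0,-0.0088,0,0.084],[0.0007,-0.0088,0,0.084],[0.0014,-0.008,0,0.084]]'
```

```text
clock: 5.2
ee_pos: [0.444, 0.0942, 0.0547]
ee_rot: [-1.102, -1.358, 1.354]
ft_force: [1.1, 19.7, -1.7]
grip_width: 0.175
```

```bash
python3 -m jog '[[0,-0.002,0,0],[0,0,0,0],[0,0,0,0],[0,0.002,0,0],[0,0.002,0,0],[0,0,0,0],[0,0,0,0],[0,0,0,0]]'
python3 -m jog '[[0,0,0,0],[0,0,0,0],[0,0,0,0],[0,0,0.02,0],[0,0,0.03,0],[0,0,0.03,0],[0,0,0.03,0],[0,0,0,0]]' 0.04
python3 - <<'E'
from workcell import env,optics
import cv2
import numpy as np
c=optics.camera("scene");a=c["pixels"][160:240,285:415,::-1]
d=optics.camera("side");b=d["pixels"][185:285,260:385,::-1]
A=np.hstack([cv2.resize(a,(390*1,240)),cv2.resize(b,(300,240))])
A=cv2.resize(a,(780,480),interpolation=cv2.INTER_CUBIC)
cv2.imwrite("pics/g2.png",A); cv2.imwrite("pics/g2d.png",cv2.resize(b,(750,600),interpolation=cv2.INTER_CUBIC))
print(env.get_obs()["ee_pos"])
E
```

```text
clock: 6.2
ee_pos: [0.4441, 0.0947, 0.0548]
ee_rot: [-1.107, -1.353, 1.355]
ft_force: [-2.1, 3.2, -2.2]
grip_width: 0.178
clock: 7.2
ee_pos: [0.4471, 0.095, 0.1679]
ee_rot: [-1.113, -1.359, 1.351]
ft_force: [-0.9, -0.0, 0.2]
grip_width: 0.469
[0.44493448 0.0945912  0.16519956]
```

View pics/g2d.png

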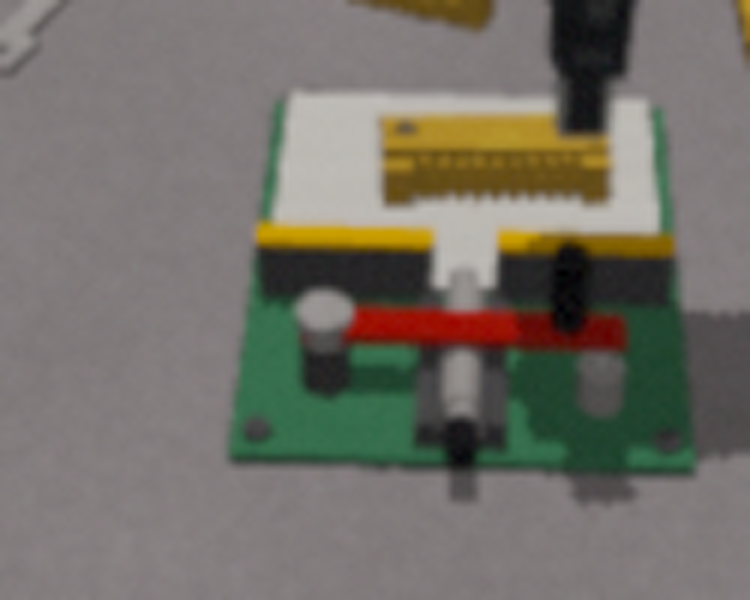

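The bar lies across the probe, knob at (570,290), bar end at the stop peg; check the angle numerically and refit the segment with this cleaner view.

Run:
```python
import h; from h import *
h.OFF["side"]=(260,185)
s=np.array([.50142,.0197,1.7426]);hg=np.array([.5474,.1139])
for u,z in(((571,248),.087),((568,326),.045)):
    P=ray("side",u,z)[:2];d=P-hg;print(P.round(4),np.hypot(*d).round(4),"a=",(s[2]+np.pi/2-np.arctan2(d[1],d[0])).round(3))
P=ray("side",(325,308),.052)[:2];print("hinge",P)
sg=[("side",(381,116),(-30,-55,26)),("side",(384,203),(28,-55,14)),("side",(608,203),(28,55,14)),("side",(384,168),(28,-55,38)),("side",(609,165),(28,55,38))]
g,r=fit(sg,[.5,-.04,1.77]);d=g[:2]-s[:2];c,q=np.cos(s[2]),np.sin(s[2])
print(g,[1e3*(c*d[0]+q*d[1]),1e3*(-q*d[0]+c*d[1])],g[2]-s[2],r.tolist())
# fence line again
for k,u in(("-far",(256,225)),("-gap",(433,230)),("+gap",(499,232)),("+far",(675,236))):
    P=ray("side",u,.048)[:2]-s[:2];print(k,(1e3*np.array([c*P[0]+q*P[1],-q*P[0]+c*P[1]])).round(1))
```

```text
[0.445  0.0946] 0.1042 a= 6.268
[0.444  0.0972] 0.1047 a= 6.295
hinge [0.54695139 0.11496364]
[ 0.49967407 -0.03980267  1.79444664] [np.float64(-58.32819158533034), np.float64(11.892786170057313)] 0.05184664320503707 [[-0.2, -0.6], [-0.4, 0.5], [0.4, 0.1], [-0.5, -0.1], [0.7, -0.1]]
-far [ 27.9 -96.1]
-gap [ 28.7 -15.9]
+gap [29.  13.8]
+far [29.1 92.6]
```

View pics/g2.png

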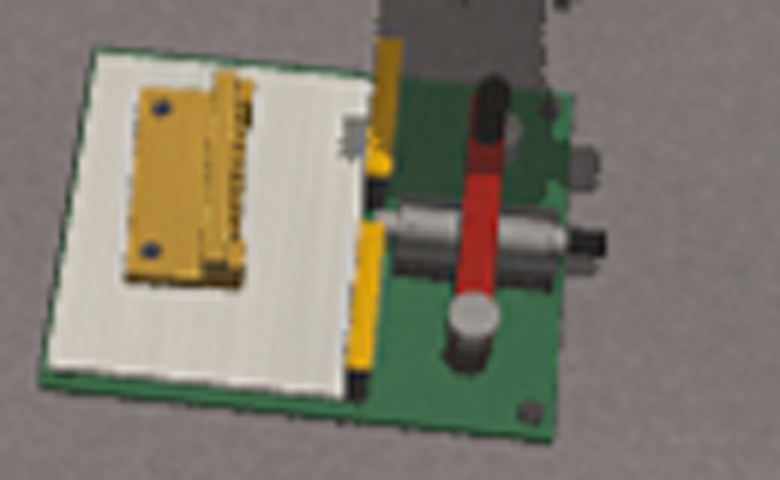

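Keeper angle ≈0 (±0.02) by the ray check, segment 12 mm off sideways and ≈0.04 rad skewed. Now bring the fingers over the ledge, jaws along the segment's length.

```bash
python3 -m jog '[[0.007,-0.017,0,-0.173],[0.007,-0.018,0,-0.173],[0.007,-0.018,0,-0.173],[0.007,-0.018,0,-0.173],[0.007,-0.018,0,-0.173],[0.007,-0.018,0,-0.173],[0.007,-0.018,0,-0.173],[0.007,-0.016,0,-0.173]]'
python3 -m jog '[[0,0,-0.01,-0.173],[0,0,-0.02,0],[0,0,-0.02,0],[0,0,-0.02,0],[0,0,-0.02,0],[0,0,0,0],[0,0,0,0],[0,0,0,0]]'
python3 - <<'E'
from workcell import env,optics
import cv2
from h import *
from scipy.spatial.transform import Rotation as R
o=env.get_obs();print(o["ee_pos"],o["q"],R.from_rotvec(o["ee_rot"]).as_matrix().round(3).tolist())
w=optics.camera("wrist");np.savez("w1.npz",**w,p=o["ee_pos"],r=o["ee_rot"]);cv2.imwrite("pics/w1.png",w["pixels"][:,:,::-1])
E
```

```text
clock: 8.3
ee_pos: [0.5, -0.047, 0.1635]
ee_rot: [-1.549, -0.296, 0.301]
ft_force: [0.6, -0.4, 1.1]
grip_width: 0.468
clock: 9.3
ee_pos: [0.5015, -0.0464, 0.076]
ee_rot: [-1.565, -0.168, 0.166]
ft_force: [0.9, -0.8, 1.1]
grip_width: 0.466
[ 0.50151663 -0.04638103  0.0760033 ] [-9.22214909e-02  3.71177306e-01 -2.44490365e-01  9.53705912e-01
  3.76027052e-06  1.26559634e+00] [[0.977, 0.001, -0.211], [0.211, -0.0, 0.977], [0.001, -1.0, -0.0]]
```

View pics/w1.png

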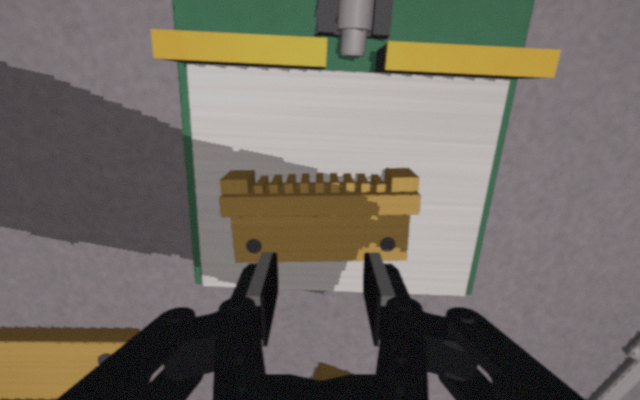

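Wrist view: segment rib back edge (220,216)–(419,213), fence front edge (152,57)–(557,78), gap 327–386, fingers at (265,300), (375,300). Fit both from it.

Run:
```python
import h; from h import *
from scipy.spatial.transform import Rotation as R
w=dict(np.load("w1.npz"));T=np.eye(4);T[:3,:3]=R.from_rotvec(w["r"]).as_matrix();T[:3,3]=w["p"]
w["world_to_cam"]=np.linalg.inv(T@w["T_tool_cam"]);h.C["wrist"]=w;h.px=lambda n,u:np.array(u,float)
sg=[((235,262),(-30,55,26)),((406,260),(-30,-55,26)),((220,215),(8,55,44)),((419,213),(8,-55,44)),((221,195),(20,55,44)),((418,193),(20,-55,44)),((223,172),(28,55,38)),((415,170),(28,-55,38))]
g,r=fit([("wrist",u,P) for u,P in sg],[.5,-.04,1.78]);print("seg",g,r.tolist())
fe=[((152,57),(0,94,48)),((327,68),(0,14,48)),((386,69),(0,-14,48)),((557,78),(0,-94,48))]
f,r=fit([("wrist",u,P) for u,P in fe],[.5,.05,1.74]);print("fence",f,r.tolist())
d=g[:2]-f[:2];c,q=np.cos(f[2]),np.sin(f[2]);print("rel",1e3*(c*d[0]+q*d[1]),1e3*(-q*d[0]+c*d[1]),g[2]-f[2])
d=w["p"][:2]-g[:2];c,q=np.cos(g[2]),np.sin(g[2]);print("tcp in seg",1e3*(c*d[0]+q*d[1]),1e3*(-q*d[0]+c*d[1]))
```

```text
seg [ 0.49900869 -0.03924024  1.79380652] [[-0.7, -1.2], [0.3, -1.0], [0.3, 0.3], [-0.0, 0.2], [-3.0, -0.4], [2.7, -0.6], [-3.4, 5.6], [3.9, 5.4]]
fence [0.49848576 0.04598022 1.73442953] [[4.2, 0.3], [-0.1, -1.8], [0.0, 0.3], [-4.0, -0.0]]
rel -84.16726466351884 13.36680440923822 0.059376990935336105
tcp in seg -7.5186270207000145 -0.8665292004391084
```

```bash
python3 -m jog '[[0,0,-0.015,0],[0,0,-0.015,0],[0,0,-0.01,0],[0,0,-0.006,0],[0,0,-0.003,0],[0,0,-0.001,0],[0,0,0,0],[0,0,0,0]]'
```

```text
clock: 10.35
ee_pos: [0.5012, -0.0463, 0.0256]
ee_rot: [-1.564, -0.168, 0.167]
ft_force: [0.2, -0.4, 0.2]
grip_width: 0.47
```

```bash
python3 -m jog '[[0,0,-0.001,0],[0,0,-0.001,0],[0,0,-0.001,0],[0,0,-0.001,0],[0,0,0,0],[0,0,0,0],[0,0,0,0],[0,0,0,0]]'
```

```text
clock: 11.35
ee_pos: [0.5012, -0.0464, 0.0245]
ee_rot: [-1.565, -0.169, 0.166]
ft_force: [-7.1, -0.3, 23.8]
grip_width: 0.468
```

```bash
python3 -m jog '[[0.0008,0.0052,0.001,-0.007],[0.0008,0.0052,0,-0.007],[0.0008,0.0052,0,-0.007],[0.0008,0.0052,0,-0.007],[0.0008,0.0052,0,-0.007],[0.0008,0.0052,0,-0.007],[0.0008,0.0052,0,-0.007],[0.0008,0.0052,0,-0.007]]'
python3 - <<'E'
from workcell import env,optics
import cv2,numpy as np
o=env.get_obs();print(o["ee_pos"],o["ft_force"])
w=optics.camera("wrist");np.savez("w2.npz",**w,p=o["ee_pos"],r=o["ee_rot"]);cv2.imwrite("pics/w2.png",w["pixels"][:,:,::-1])
E
```

```text
clock: 12.35
ee_pos: [0.5094, -0.0062, 0.0246]
ee_rot: [-1.571, -0.126, 0.119]
ft_force: [-0.3, -3.9, 11.2]
grip_width: 0.468
[ 0.50939634 -0.00624572  0.02457042] [-0.28243455 -3.90791641 11.22354815]
```

View pics/w2.png

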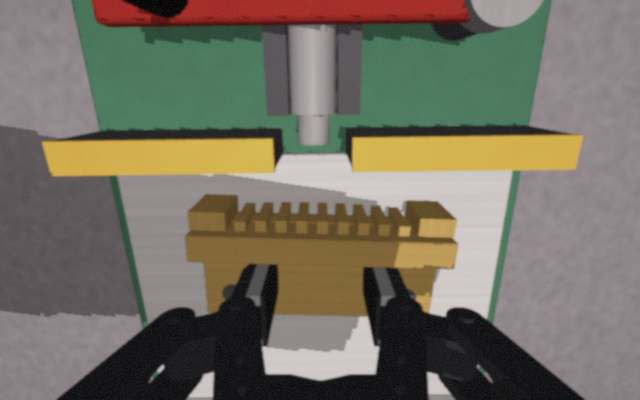

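```bash
cat > m.py <<'E'
import h,sys; from h import *
from scipy.spatial.transform import Rotation as R
def meas(file,sg,fe):
    w=dict(np.load(file));T=np.eye(4);T[:3,:3]=R.from_rotvec(w["r"]).as_matrix();T[:3,3]=w["p"]
    w["world_to_cam"]=np.linalg.inv(T@w["T_tool_cam"]);h.C["wrist"]=w;h.px=lambda n,u:np.array(u,float)
    g,r=fit([("wrist",u,P) for u,P in sg],[.5,-.0,1.74]);print("seg",g,r.tolist())
    f,r=fit([("wrist",u,P) for u,P in fe],[.5,.05,1.74]);print("fence",f,r.tolist())
    d=g[:2]-f[:2];c,q=np.cos(f[2]),np.sin(f[2]);print("rel",1e3*(c*d[0]+q*d[1]),1e3*(-q*d[0]+c*d[1]),g[2]-f[2])
    d=w["p"][:2]-g[:2];c,q=np.cos(g[2]),np.sin(g[2]);print("tcp in seg",1e3*(c*d[0]+q*d[1]),1e3*(-q*d[0]+c*d[1]))
E
python3 - <<'E'
from m import *
meas("w2.npz",[((187,261),(8,55,44)),((456,266),(8,-55,44)),((189,235),(20,55,44)),((455,240),(20,-55,44)),((206,313),(-30,55,26)),((432,315),(-30,-55,26))],
[((53,174),(0,94,48)),((276,174),(0,14,48)),((352,171),(0,-14,48)),((577,168),(0,-94,48))])
E
```

```text
seg [ 5.08320425e-01 -1.22323477e-03  1.70493340e+00] [[0.9, 0.7], [-1.1, 0.1], [-4.2, -0.1], [4.3, -0.4], [3.1, -0.9], [-2.0, 0.4]]
fence [0.49813378 0.0458246  1.73672358] [[2.1, 0.4], [-0.5, -2.2], [0.6, -0.1], [-4.0, 0.3]]
rel -48.084156435944166 -2.275987698468083 -0.03179018337517325
tcp in seg -5.121259248569336 -0.3945628129102071
```

```bash
python3 -m jog '[[-0.0007,0.0025,0,0.004],[-0.0007,0.0025,0,0.004],[-0.0006,0.0025,0,0.004],[-0.0006,0.0025,0,0.004],[-0.0006,0.0025,0,0.004],[-0.0006,0.0025,0,0.004],[-0.0005,0.0025,0,0.004],[-0.0005,0.002,0,0.004]]'
python3 -m jog '[[-0.0002,0.001,0,0],[-0.0002,0.001,0,0],[-0.0002,0.001,0,0],[-0.0002,0.001,0,0],[0,0,0,0],[0,0,0,0],[0,0,0,0],[0,0,0,0]]'
```

```text
clock: 13.4
ee_pos: [0.5054, 0.0135, 0.0246]
ee_rot: [-1.569, -0.153, 0.143]
ft_force: [2.4, -4.0, 9.1]
grip_width: 0.472
clock: 14.4
ee_pos: [0.5052, 0.0145, 0.0246]
ee_rot: [-1.576, -0.151, 0.141]
ft_force: [1.9, -11.2, 8.9]
grip_width: 0.469
```

```bash
python3 -m jog '[[-0.0001,0.0005,-0.0003,0],[0,0,0,0],[0,0,0,0],[0,0,0,0],[0,0,0,0],[0,0,0,0],[0,0,0,0],[0,0,0,0]]'
python3 - <<'E'
from workcell import env,optics
import cv2,numpy as np
o=env.get_obs();print(o["ee_pos"],o["ft_force"],o["wrist_torque"])
w=optics.camera("wrist");np.savez("w3.npz",**w,p=o["ee_pos"],r=o["ee_rot"]);cv2.imwrite("pics/w3.png",w["pixels"][:,:,::-1])
b=optics.camera("side")["pixels"][185:285,260:385,::-1];cv2.imwrite("pics/d3.png",cv2.resize(b,(750,600),interpolation=cv2.INTER_CUBIC))
E
```

```text
clock: 15.4
ee_pos: [0.5053, 0.0145, 0.0246]
ee_rot: [-1.577, -0.151, 0.14]
ft_force: [1.2, -13.1, 10.1]
grip_width: 0.468
[0.50527615 0.01447832 0.02463358] [  1.19661409 -13.10591853  10.11448134] [-2.70610003 -0.25197241 -0.11549998]
```

View pics/w3.png

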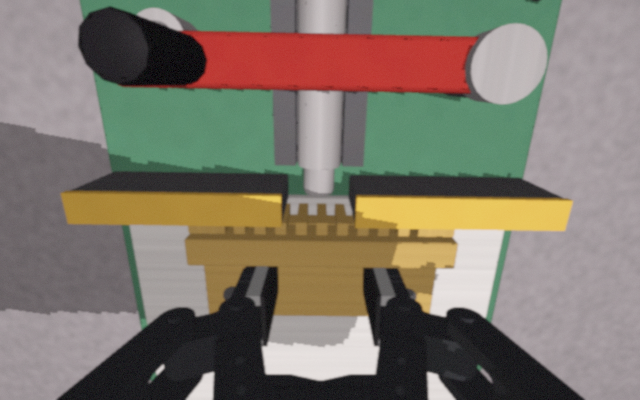

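View pics/d3.png

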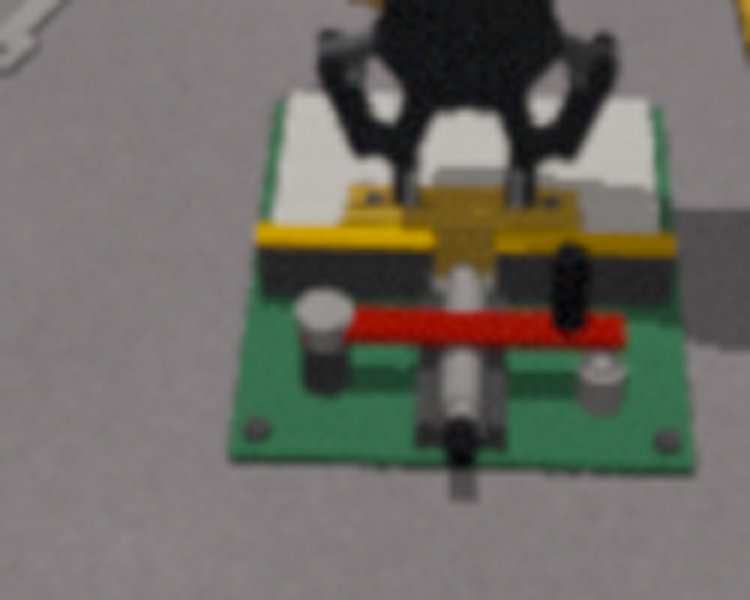

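Segment's teeth show in the fence gap (290–355,210), keeper and probe in place, rib back edge (187,264)–(456,268) parallel to the fence edge (65,222)–(569,229).

Run:
```python
from m import *
meas("w3.npz",[((187,264),(8,55,44)),((456,268),(8,-55,44)),((189,238),(20,55,44)),((455,242),(20,-55,44)),((206,314),(-30,55,26)),((432,316),(-30,-55,26))],
[((67,222),(0,94,48)),((283,224),(0,14,48)),((356,226),(0,-14,48)),((569,229),(0,-94,48))])
```

```text
seg [0.50424345 0.01857423 1.73644417] [[1.2, 0.4], [-1.4, -0.0], [-4.1, -0.2], [4.0, -0.2], [3.5, -0.3], [-2.2, 0.3]]
fence [0.49824003 0.0460207  1.73691811] [[4.7, -0.4], [-0.1, 0.6], [0.1, -0.3], [-5.6, -0.3]]
rel -28.061348406024145 -1.3822626382143264 -0.00047393777110960045
tcp in seg -4.2101251179705885 -0.34317962952554976
```

```bash
python3 -m jog '[[0,0,-0.0001,0],[0,0,0,0],[0,0,0,0],[0,0,0,0],[0,0,0,0],[0,0,0,0],[0,0,0,0],[0,0,0,0]]'
python3 - <<'E'
from workcell import env,job
f=env.get_obs()["ft_force"];print(f)
if f[1]<-9 and f[2]>7: print(job.job_done())
E
```

```text
clock: 16.5
ee_pos: [0.5053, 0.0145, 0.0246]
ee_rot: [-1.577, -0.151, 0.14]
ft_force: [1.5, -13.8, 10.5]
grip_width: 0.469
[  1.50436818 -13.76990604  10.48949245]
the job is handed in; nothing more can be done
None
```

I shut the keeper bar into its detent, then slid the segment up to the fence with two fingers on its ledge. I handed the job in at 16.5 s with the arm still holding the push.

Last checks:
- **Keeper:** about 0 ± 0.02 rad from the side view, taken just after closing. It was still across the probe in the last pictures, but I did not measure its angle again.
- **Segment in the fence frame:** x −28.1 mm, y −1.4 mm, skew about 0.000 rad, from the wrist camera. A few of the image points used in these fits were 4 to 6 pixels off along the segment and fence.
- **Push, from the wrist sensor:** about 13.8 N towards the fence and 10.5 N down, steady over the last second. After bed friction I estimate about 11 N on the fence.
- **Probe and bystanders:** the probe looks seated in the pictures. I did not measure its distance to the seat or the bystanders' shift, but the arm never came near the bystanders.

I could not confirm directly whether the fingers bear on the rib or drive partly through friction on the ledge. The fitted finger front is within about 1 mm of the rib.

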